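# Record a weighed mailer and slide it out over the scale's edge

## Robot

A 6-joint arm with a two-finger parallel gripper is mounted at the origin on the work surface. World frame = base frame: x ahead of the robot, y to its left, z up, the work surface at z = 0. Lengths are in m, angles in rad, forces in N, time in s.
With the tool pointing down it reaches from about 0.275 to 0.825 m from the base axis. Payload 4.9 kg.
Tool frame: the origin (TCP) lies midway between the tips of the shut fingers; the grasp point (between the pads) lies 19 mm behind it (bot.grip_depth is the distance from the TCP to the grasp point, in m); y points along the fingers, x is the direction in which the jaws open and shut, and the axes are right-handed (so a half turn about y gives the same grasp; the last joint's range is limited). The gripper opens to 85 mm and grips with 20 to 120 N. Pads are 22 mm wide; open, the fingers measure 114 mm over their backs; the gripper's body (76 mm by 85 mm) begins 54 mm behind the grasp point. The pads swing forward as they close: fully open they stand 13 mm farther back than shut.
Start: joints at [-1.332, 0.326, -0.193, 1.052, 0, 1.437], TCP at [0.2, -0.512, 0.231] pointing down, gripper open.
Joint ranges: [-2.65, 2.65], [-0.97, 1.79], [-1.3, 1.35], [-1.93, 2.1], [-1.47, 1.37], [-3.14, 3.14]. Speed limits (rad/s): [2.57, 2.57, 3.14, 3.14, 3.14, 3.14].

## Interface

Orientations are given as a unit quaternion [w, x, y, z].
In Python, from cell import bot gives the robot as it stands. Calls block until the motion is done:
- bot.move_pose(position, orientation): joint-space move of the TCP to a pose.
- bot.move_linear(position, speed=0.15, rotation=None, until_force=None): straight line of the TCP; rotation=None keeps the orientation; speed is the mean speed in m/s. With until_force (N) it stops when the force on the tool has changed by that much, and returns True; else False.
- bot.goto_joints(angles): joint-space move.
- bot.set_gripper(opening, grasp_force=None): opening from 0.0 (shut) to 1.0 (fully open); grasp_force is the grip in N (None keeps the last); returns when the fingers have stopped.
- bot.wait(seconds).
- bot.solve_ik(position, orientation): joint angles nearest the present ones, or None.
- bot.camera(name): name is "scene" or "side" or "wrist"; returns the picture (420x560x3 uint8, red, green, blue); there is no depth.
- bot.calibration(name): a dict with "mtx" (3x3 intrinsics, pixels), "extrinsics" (4x4, takes a point from world to camera coordinates); the wrist camera has in their place "hand_eye" (4x4, takes a point from camera to tool coordinates, whose origin is the TCP and whose axes are the tool frame's). Camera axes: x right, y down, z forward; pixel columns grow to the right and rows downward; lengths in m; the calibration is good to about 2 mm. A picture is of the moment at which its call begins: read the wrist's pose just before it. calibration takes no time and is no camera call.
A pose or a line that the arm cannot do raises bot.PlanningError and nothing moves.
- bot.close_job(): hands the job in, once; it reports no verdict.
Trained networks look in the newest picture that a camera, given by its name, has taken for a name from the list of things; names that differ only in an ending like _2 or _b are one class to them, and where a whole thing is asked for, a point or a joint stands for the part that bears it (a point fixed in the world has none). Each returns a list of dicts, best first, with "confidence" (0 to 1); they miss things now and then, are a little off and sometimes report something else, mostly with a low value. They report only what shows in the picture. A call takes as long as a camera call.
- bot.search_frame(camera, thing): "bbox" ([left, top, width, height] in pixels, round what is visible of it).
Readings, each from a call of its own:
- bot.read_clock(): time.
- bot.read_joint_positions(): joint angles.
- bot.read_joint_vel(): joint speeds.
- bot.read_joint_efforts(): joint torques, N m.
- bot.read_position(): TCP position.
- bot.read_tool_rot(): TCP orientation.
- bot.read_ft_force(): force on the tool from outside, world axes, zero at the start.
- bot.read_moment(): the same for the moment, N m.
- bot.read_gripper_width(): opening from 0.0 (shut) to 1.0 (fully open).
Only numpy, scipy, OpenCV 4.12 (cv2) and the standard library are available. Lean on these libraries where they do the work, as an engineer would, in place of code of your own. Each camera call takes 0.05 s, during which the arm holds its last target. There are 200 camera calls.

## Task

The flat mailer has been weighed: before moving it, press the terminal's green key right down to record the weight, and let the key come up. Then, with the fingertips, slide the mailer flat along the weighing plate until about 5 cm of it hangs out over the plate's far edge, square to that edge, so that a colleague across the bench can take it. Do not lift or tip the mailer, do not press the white zero key, and leave everything else where it stands.

Things in the scene. Friction and masses are not known exactly. Their poses are not given: they have to be found in the camera images.
- scale: Fixed bench parcel scale: grey cast base under a level bright steel weighing plate 320 (x) by 300 (y) mm, 22 mm thick, flat top 85 mm above the bench, no rim. Origin on the bench under the plate's centre, z up; its x points away from the robot to the plate's far edge, y along that edge; turned up to 0.2 rad. The plate does not move.
- plate_edge (a point): Middle of the weighing plate's far edge, at the height of its top; 160 mm along the scale's x from the plate's centre; same axes as the scale.
- mailer: Flat stiff brown board mailer, 210 (x) by 150 (y) by 6 mm, about 0.25 kg, white label, red strip near the end by the robot. Origin at the centre of its underside; x lengthwise to the end that is to hang out. Starts wholly on the plate, turned up to 0.3 rad from the scale. Friction on the plate about 0.35 (varies); fingertips pressed on its top with 5 to 15 N drag and turn it.
- mailer_front (a point): Middle of the mailer's far end (the end that is to hang out), at its underside, 105 mm along the mailer's x from its origin.
- terminal: Fixed grey operating console of the scale, 150 (x) by 200 (y) mm, left or right of the scale, turned up to 0.2 rad: a level key deck 36 mm above the bench and a low tilted green display along its far side, about 90 mm high. Origin at the centre of its underside; x away from the robot, y left.
- record_key (a joint): Green record key of the scale's terminal: travel downward in m, 0 up, 0.005 fully down; springy, about 1.2 N to start and 4 N fully down, comes up by itself. It counts as pressed beyond 0.003.
- record_key_top (a point): Centre of the top of the green record key, a 34 mm square cap that stands 10 mm proud of the terminal's level key deck and is pressed straight down. Axes as the terminal's. The display's housing begins about 50 mm beyond the key's centre (+x) and rises 45 mm above the key's top.
- zero_key (a joint): White zero key of the terminal: travel downward in m, 0 up, 0.005 fully down. It must not be pressed (it would clear the weight).
- zero_key_top (a point): Centre of the top face of the white zero key, a 26 mm square cap on the same key deck, 96 mm left of the green key.
- printer: Fixed label printer, white with grey cover, 190 by 170 by 130 mm high, on the other side of the scale from the terminal. Origin at the centre of its underside.
- tape_roll: Roll of brown packing tape lying flat, 100 mm across, 48 mm high, loose. Origin at the centre of its underside. Bystander.
- check_weight: Brass check weight with a knob, 48 mm across, 80 mm high, loose. Origin at the centre of its underside. Bystander.
- marker: Marker pen lying on the bench, white with a blue cap, 135 mm long, 18 mm thick, loose. Origin under its middle, x along it. Bystander.
- carton: Small brown taped carton 160 by 120 by 70 mm, loose. Origin at the centre of its underside. Bystander.
- glove_box: White and blue box of blue gloves, 230 by 120 by 75 mm, loose. Origin at the centre of its underside. Bystander.

How it is judged:
On the way, in this order (a step that is already met when the one before it is completed fails the run):
1. the green key is pressed down before the mailer has been moved (value of joint record_key above 0.003 m and distance of mailer from where it was at the start of the episode below 0.02 m), for 0.05 s.
2. the mailer hangs 40 to 60 mm out over the plate's far edge, square to it within 6 degrees (x of mailer_front in the frame of plate_edge between 0.04 and 0.06 m and angle between the x axis of mailer and the x axis of scale, either way round below 0.105 rad), for 0.2 s.
At the end, for the whole second after the job is handed in: The mailer lies still and flat on the weighing plate with the middle of its far end 40 to 60 mm beyond the plate's far edge, lengthwise square to that edge within 6 degrees, its centre within 80 mm of the plate's middle line; the green key is up again (all of step 2 and y of mailer in the frame of scale between -0.08 and 0.08 m and z of mailer in the frame of scale between 0.081 and 0.089 m and angle between mailer's own z axis and vertical below 0.04 rad and linear speed of mailer below 0.02 m/s and value of joint record_key below 0.0015 m); the robot touches nothing.
It fails at once if the mailer is lifted, tipped or falls from the plate (z of mailer in the frame of scale above 0.095 m or z of mailer in the frame of scale below 0.075 m or angle between mailer's own z axis and vertical above 0.12 rad).
It fails at once if the mailer is pushed with something other than the fingers (contact force between the arm and mailer above 3 N).
It fails at once if the white zero key is pressed (value of joint zero_key above 0.003 m).
It fails at once if something else on the bench is shifted by more than 25 mm (distance of any of tape_roll, check_weight, marker, carton, glove_box from where it was at the start of the episode above 0.025 m).
It also fails if it takes over 40 s, if anything falls off the work surface, if the arm or the gripper's body presses on something with over 40 N, if the wrist force passes 120 N, or if a joint passes its speed limit or range.

## Working session

There is one attempt and no reset: what is moved stays moved. The work goes in short steps, each a Python script; the robot and the scene stay as the last script left them, time stands still between calls to the robot, and variables do not carry over. Pictures are saved under pics/ and viewed, about 8 in all and at most 12, crops included, and the job is handed in when it is done.

```bash
mkdir -p pics; ls
python3 - <<'E'
from cell import bot
import cv2,numpy as np
np.set_printoptions(precision=4,suppress=True)
for c in ["scene","side"]:
    im=bot.camera(c); cv2.imwrite(f"pics/{c}0.png",im[:,:,::-1])
    k=bot.calibration(c); print(c,k["mtx"],k["extrinsics"])
    for t in ["mailer","scale","terminal","record_key_top","zero_key_top","printer"]:
        print(t,[(d["bbox"],round(d["confidence"],2)) for d in bot.search_frame(c,t)[:2]])
print(bot.calibration("wrist"),bot.read_tool_rot(),bot.read_clock())
E
```

```text
pics
scene [[402.5383   0.     278.1535]
 [  0.     402.5383 211.8101]
 [  0.       0.       1.    ]] [[ 0.1259  0.9919  0.0163 -0.0625]
 [ 0.5978 -0.0628 -0.7991 -0.2375]
 [-0.7917  0.1104 -0.6009  2.0167]
 [ 0.      0.      0.      1.    ]]
mailer [([264.6, 201.0, 52.1, 40.0], 0.86), ([144.2, 220.2, 59.6, 32.7], 0.56)]
scale [([233.4, 192.5, 88.7, 64.7], 0.86)]
terminal []
record_key_top [([163.0, 220.7, 9.9, 9.6], 0.61)]
zero_key_top [([187.6, 226.8, 8.5, 5.5], 0.39)]
printer [([348.2, 193.4, 61.4, 49.9], 0.65)]
side [[398.5989   0.     273.4587]
 [  0.     398.5989 204.9205]
 [  0.       0.       1.    ]] [[-0.8622 -0.5063  0.0139  0.4253]
 [-0.2631  0.4242 -0.8665  0.203 ]
 [ 0.4328 -0.7508 -0.499   1.3145]
 [ 0.      0.      0.      1.    ]]
mailer [([222.1, 186.7, 66.3, 33.1], 0.61)]
scale [([199.8, 179.0, 117.8, 61.5], 0.76)]
terminal [([286.5, 153.8, 46.1, 41.4], 0.95)]
record_key_top []
zero_key_top []
printer [([155.7, 224.6, 78.5, 71.8], 0.61), ([263.2, 278.6, 43.3, 12.9], 0.47)]
{'mtx': array([[358.5876,   0.    , 284.5416],
       [  0.    , 358.5876, 206.5254],
       [  0.    ,   0.    ,   1.    ]]), 'hand_eye': array([[ 1.    , -0.0006,  0.0003,  0.0011],
       [-0.0005, -0.3169,  0.9485, -0.142 ],
       [-0.0005, -0.9485, -0.3169,  0.0821],
       [ 0.    ,  0.    ,  0.    ,  1.    ]])} [-0.584   0.584  -0.3987  0.3987] 0.7
```

Run:
```python
import cv2,numpy as np
a=cv2.imread("pics/scene0.png")[150:290,120:420]; b=cv2.imread("pics/side0.png")[120:330,120:400]
a=cv2.resize(a,None,fx=2.6,fy=2.6,interpolation=3)
cv2.imwrite("pics/a.png",a); cv2.imwrite("pics/b.png",cv2.resize(b,None,fx=2.8,fy=2.8,interpolation=3))
```

```text
(no output)
```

View pics/a.png

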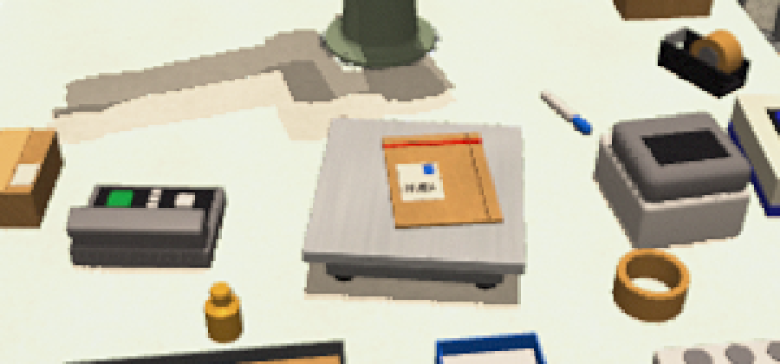

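View pics/b.png

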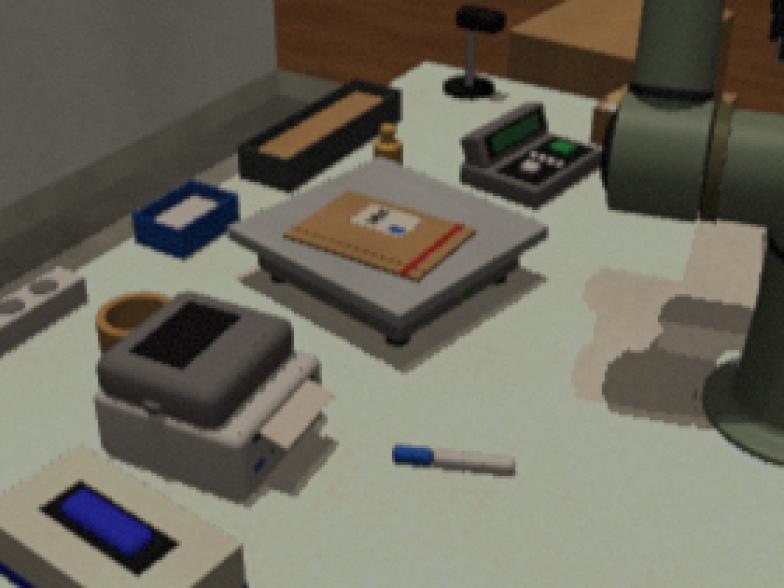

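```bash
cat > h.py <<'E'
from cell import bot
import cv2,numpy as np
from scipy.spatial.transform import Rotation as R
np.set_printoptions(precision=4,suppress=True)
def cam(c):
    k=bot.calibration(c)
    if c!="wrist": return k["mtx"],k["extrinsics"]
    w=np.eye(4); w[:3,:3]=R.from_quat(np.array(bot.read_tool_rot()),scalar_first=True).as_matrix(); w[:3,3]=bot.read_position()
    return k["mtx"],np.linalg.inv(w@k["hand_eye"])
def onz(K,E,uv,z):
    d=E[:3,:3].T@np.linalg.solve(K,[*uv,1]); o=-E[:3,:3].T@E[:3,3]
    return o+d*(z-o[2])/d[2]
def proj(K,E,p):
    q=K@(E[:3,:3]@np.asarray(p)+E[:3,3]); return q[:2]/q[2]
def tri(v1,p1,v2,p2):
    x=cv2.triangulatePoints(v1[0]@v1[1][:3],v2[0]@v2[1][:3],np.array(p1,float),np.array(p2,float)).ravel(); return x[:3]/x[3]
def down(a): # tool y down, tool x (jaw direction) at yaw a
    y=np.array([0,0,-1.]); x=np.array([np.cos(a),np.sin(a),0]); 
    return R.from_matrix(np.c_[x,y,np.cross(x,y)]).as_quat(scalar_first=True)
E
python3 - <<'E'
from h import *
s=cam("scene"); d=cam("side")
S=lambda u,v:(u/2.6+120,v/2.6+150); D=lambda u,v:(u/2.8+120,v/2.8+120)
print("green",tri(s,S(120,198),d,D(563,147)),"white",tri(s,S(185,200),d,D(530,165)))
for n,p,q in [("NR",(332,118),(547,232)),("FL",(524,255),(230,232)),("NL",(522,124),(400,315)),("FR",(305,253),(375,162))]:
    print(n,onz(*s,S(*p),.085),onz(*d,D(*q),.085),tri(s,S(*p),d,D(*q)))
for p in [(384,137),(480,135),(502,219),(397,226)]: print("mail",onz(*s,S(*p),.091))
print(R.from_quat(bot.read_tool_rot(),scalar_first=True).as_matrix())
for a in (0,np.pi/2,-np.pi/2,np.pi): print(a,down(a),bot.solve_ik([.45,-.3,.3],down(a)),bot.solve_ik([.45,0,.35],down(a)))
E
```

```text
green [ 0.4968 -0.4365  0.0409] white [ 0.512  -0.3417  0.0426]
NR [ 0.3866 -0.1132  0.085 ] [ 0.3674 -0.0953  0.085 ] [ 0.3739 -0.1121  0.0755]
FL [0.7341 0.1202 0.085 ] [0.7283 0.1287 0.085 ] [0.7321 0.1223 0.0817]
NL [0.4336 0.1818 0.085 ] [0.4307 0.1783 0.085 ] [0.4311 0.1808 0.0849]
FR [ 0.6986 -0.1697  0.085 ] [ 0.6795 -0.1523  0.085 ] [ 0.6896 -0.1691  0.076 ]
mail [ 0.4544 -0.0381  0.091 ]
mail [0.4643 0.109  0.091 ]
mail [0.6646 0.1037 0.091 ]
mail [ 0.6639 -0.0424  0.091 ]
[[ 0.3643  0.      0.9313]
 [-0.9313 -0.      0.3643]
 [ 0.     -1.     -0.    ]]
0 [-0.7071  0.7071  0.      0.    ] [-0.7245  0.2734 -0.0895  1.2079  0.      0.8463] [-0.1643  0.0819 -0.1994  1.2895  0.      1.4065]
1.5707963267948966 [-0.5  0.5  0.5 -0.5] [-0.7245  0.2734 -0.0895  1.2079  0.     -0.7245] [-0.1643  0.0819 -0.1994  1.2895  0.     -0.1643]
-1.5707963267948966 [-0.5  0.5 -0.5  0.5] [-0.7245  0.2734 -0.0895  1.2079  0.      2.4171] [-0.1643  0.0819 -0.1994  1.2895  0.      2.9773]
3.141592653589793 [-0.      0.      0.7071 -0.7071] [-0.7245  0.2734 -0.0895  1.2079  0.     -2.2953] [-0.1643  0.0819 -0.1994  1.2895  0.     -1.7351]
```

Run:
```python
from h import *
bot.set_gripper(0.0)
a=np.pi/2-.15
g=np.array([.497,-.4365,.046])
V=[]
for i,p in enumerate([[.47,-.43,.22],[.42,-.38,.26]]):
    bot.move_pose(p,down(a)); bot.wait(.2)
    v=cam("wrist"); im=bot.camera("wrist"); cv2.imwrite(f"pics/k{i}.png",im[:,:,::-1])
    u=proj(*v,g)
    hsv=cv2.cvtColor(im,cv2.COLOR_RGB2HSV); m=cv2.inRange(hsv,(45,110,60),(80,255,255))
    n,l,st,ce=cv2.connectedComponentsWithStats(m)
    print("pred",u,[(st[j],ce[j]) for j in range(1,n) if st[j,4]>150])
    for t in ["record_key_top","zero_key_top"]: print(t,[(x["bbox"],round(x["confidence"],2)) for x in bot.search_frame("wrist",t)[:2]])
    np.savez(f"k{i}.npz",K=v[0],E=v[1])
for i,p in enumerate([[.50,.0,.34],[.44,.05,.34]]):
    bot.move_pose(p,down(a)); bot.wait(.2)
    v=cam("wrist"); im=bot.camera("wrist"); cv2.imwrite(f"pics/p{i}.png",im[:,:,::-1]); np.savez(f"p{i}.npz",K=v[0],E=v[1])
print(bot.read_clock())
a=cv2.imread("pics/k0.png");b=cv2.imread("pics/p0.png");cv2.imwrite("pics/kp.png",np.hstack([cv2.resize(x,None,fx=.71,fy=.71) for x in (a,b)]))
```

```text
pred [283.3549 209.1621] [(array([ 265,  197,   36,   34, 1163], dtype=int32), array([282.8985, 213.8151])), (array([ 315,  273,   94,   23, 1233], dtype=int32), array([361.0543, 283.9278]))]
record_key_top [([267.0, 196.0, 34.9, 34.1], 0.79)]
zero_key_top [([368.9, 204.1, 30.4, 18.6], 0.9)]
pred [244.667 246.781] [(array([229, 237,  32,  28, 842], dtype=int32), array([244.7233, 250.5214]))]
record_key_top [([235.0, 237.9, 25.8, 27.2], 0.62)]
zero_key_top [([318.5, 240.2, 26.3, 16.6], 0.66), ([491.0, 117.2, 69.0, 268.2], 0.45)]
6.825
```

View pics/kp.png

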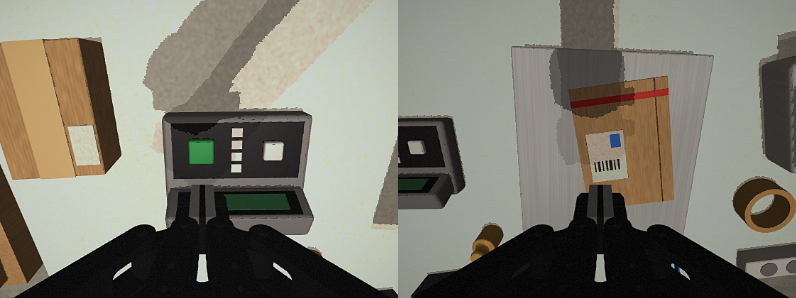

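View pics/p1.png

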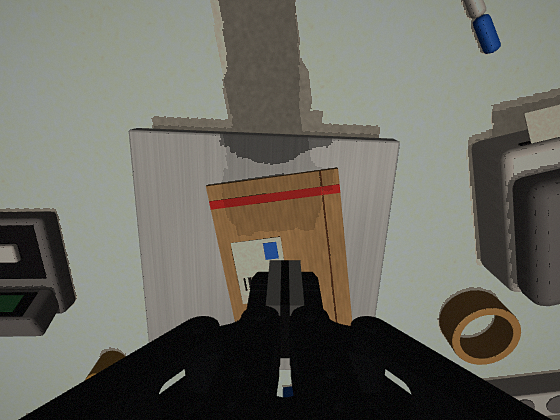

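Run:
```python
from h import *
L=lambda n:(lambda f:(f["K"],f["E"]))(np.load(n))
k0,k1,p0,p1=[L(n+".npz") for n in ("k0","k1","p0","p1")]
g=tri(k0,(282.9,213.8),k1,(244.7,250.5)); print("green",g,onz(*k0,(282.9,213.8),.046),onz(*k1,(244.7,250.5),.046))
for n,u in [("NR",(132,129)),("NL",(399,141)),("R2",(147,320)),("L2",(384,300))]: print(n,onz(*p1,u,.085))
for n,u in [("mNR",(207,184)),("mNL",(337,168)),("mL2",(350,315)),("mR2",(236,310))]: print(n,onz(*p1,u,.091))
s=1/.71
for n,u in [("NR",(512-398,46)),("NL",(714-398,56)),("mNR",(569-398,88)),("mNL",(667-398,77)),("mFL",(674-398,200))]:
    print("p0",n,onz(*p0,(u[0]*s,u[1]*s),.085 if n[0]=="N" else .091))
q=onz(*k0,(282.9,213.8),.046); q=(q+onz(*k1,(244.7,250.5),.046))/2
a=np.pi/2-.15
bot.move_pose([.42,-.38,.26],down(a)); bot.move_pose([q[0],q[1],.10],down(a)); bot.wait(.3)
f0=np.array(bot.read_ft_force())
print(bot.move_linear([q[0],q[1],.056],speed=.08), np.array(bot.read_ft_force())-f0)
print(bot.move_linear([q[0],q[1],.036],speed=.015,until_force=5)); print(bot.read_position(),np.array(bot.read_ft_force())-f0); bot.wait(.15)
print(bot.read_position(),np.array(bot.read_ft_force())-f0)
bot.move_linear([q[0],q[1],.12],speed=.1); print(bot.read_clock())
```

```text
green [ 0.5022 -0.4377  0.044 ] [ 0.5015 -0.4376  0.046 ] [ 0.5014 -0.4373  0.046 ]
NR [ 0.3794 -0.1101  0.085 ]
NL [0.4363 0.1765 0.085 ]
R2 [ 0.6198 -0.1605  0.085 ]
L2 [0.6362 0.1473 0.085 ]
mNR [ 0.4509 -0.0413  0.091 ]
mNL [0.4547 0.1053 0.091 ]
mL2 [0.6477 0.1016 0.091 ]
mR2 [ 0.6184 -0.0411  0.091 ]
p0 NR [ 0.3799 -0.1126  0.085 ]
p0 NL [0.4381 0.1769 0.085 ]
p0 mNR [ 0.4506 -0.0414  0.091 ]
p0 mNL [0.4569 0.1052 0.091 ]
p0 mFL [0.6657 0.103  0.091 ]
False [-0.9593 -0.8956  0.1499]
True
[ 0.5014 -0.4374  0.0416] [-0.332   0.2136  3.7831]
[ 0.5014 -0.4374  0.0416] [-1.379   0.3951  4.9566]
12.2417
```

Run:
```python
from h import *
a=-.15
bot.move_pose([.62,-.15,.33],down(a)); bot.wait(.2)
v=cam("wrist"); im=bot.camera("wrist"); cv2.imwrite(f"pics/q0.png",im[:,:,::-1]); np.savez("q0.npz",K=v[0],E=v[1]); print(bot.read_clock())
```

```text
14.2667
```

View pics/q0.png

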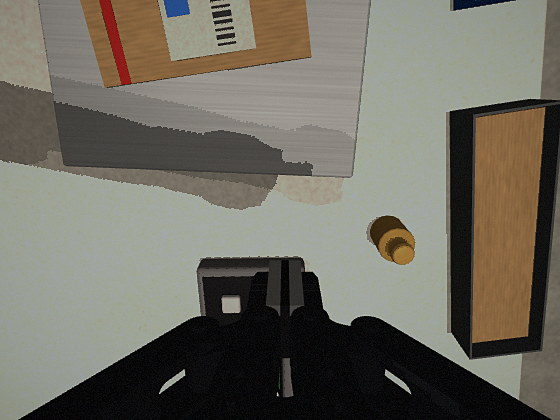

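Run:
```python
from h import *
f=np.load("q0.npz"); q=(f["K"],f["E"]); P=lambda u,z=.085:onz(*q,u,z)
def yaw(a,b): d=(b-a)[:2]; return np.arctan2(d[1],d[0])
FR,F2,NR=P((352.5,177)),P((370,1)),P((65,166)); N2=P((41,1))
print(FR,F2,NR,"far",yaw(FR,F2)-np.pi/2,"right",yaw(NR,FR),np.linalg.norm(NR-FR),"near",yaw(NR,N2)-np.pi/2)
a,b=P((107,88),.091),P((311,57),.091); print(a,b,np.linalg.norm(a-b),"mailer",yaw(a,b),"end",yaw(a,P((82,1),.091))-np.pi/2)
```

```text
[ 0.693  -0.1758  0.085 ] [ 0.7252 -0.0065  0.085 ] [ 0.3828 -0.1161  0.085 ] far -0.18791931086152402 right -0.1902472482392254 0.31588019405155665 near -0.2022020825345705
[ 0.4559 -0.0451  0.091 ] [ 0.6628 -0.0474  0.091 ] 0.2069082953824146 mailer -0.011023687774195556 end -0.006586943055718608
```

Run:
```python
from h import *
m=np.array([.560,.030]); t=np.array([.6724,.0013])
bot.set_gripper(.5)
bot.move_pose([*m,.15],down(-.02)); bot.wait(.25)
f0=np.array(bot.read_ft_force())
bot.move_linear([*m,.115],speed=.08); 
print(bot.move_linear([*m,.07],speed=.02,until_force=9)); bot.wait(.2)
z=bot.read_position()[2]; print(z,np.array(bot.read_ft_force())-f0)
for s in (.15,.4,.7):
    p=m+s*(t-m)
    bot.move_linear([*p,z],speed=.06,rotation=down(-.02-.17*s)); f=np.array(bot.read_ft_force())-f0
    print(s,bot.read_position(),f)
    if f[2]<6: z-=.0005
    if f[2]>13: z+=.0005
print(bot.read_clock())
s=cam("scene"); im=bot.camera("scene"); cv2.imwrite("pics/s1.png",cv2.resize(im[180:270,210:350,::-1],None,fx=5,fy=5,interpolation=2))
```

```text
True
0.08916856896846817 [-0.8656 -0.4906  5.6529]
0.15 [0.5775 0.0255 0.0892] [ 0.595  -1.2269  1.3869]
0.4 [0.6049 0.0187 0.0892] [-2.4815  0.164   5.8797]
0.7 [0.6384 0.0102 0.0892] [-2.2844  0.8931  8.903 ]
19.9417
```

View pics/s1.png

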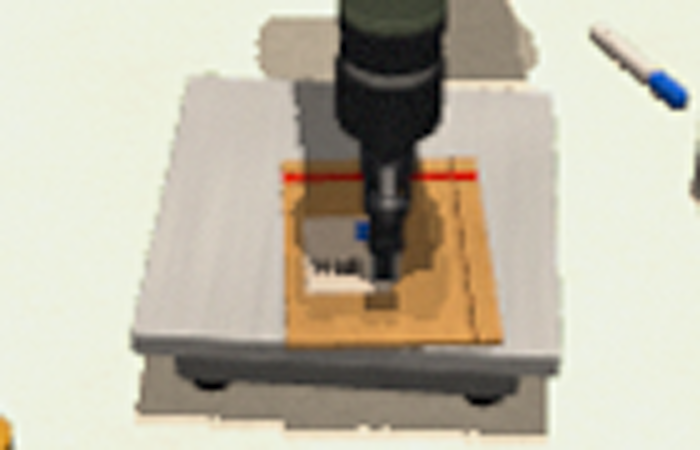

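Run:
```python
from h import *
s=cam("scene"); S=lambda u,v:(u/5+210,v/5+180)
a,b,c,d=[onz(*s,S(*p),.091) for p in [(286,346),(502,341),(477,160),(284,160)]]
print(a,b,c,d,"ctr",(a+b+c+d)/4)
z=bot.read_position()[2]
bot.move_linear([.6724,.0013,z],speed=.06,rotation=down(-.19)); print(bot.read_ft_force())
bot.move_linear([.6724,.0013,.15],speed=.15)
bot.move_pose([.66,-.12,.33],down(-.15)); bot.wait(.2)
v=cam("wrist"); im=bot.camera("wrist"); cv2.imwrite("pics/q1.png",im[:,:,::-1]); np.savez("q1.npz",K=v[0],E=v[1]); print(bot.read_clock())
```

```text
[ 0.7261 -0.0686  0.091 ] [0.7371 0.0799 0.091 ] [0.5306 0.1001 0.091 ] [ 0.5151 -0.048   0.091 ] ctr [0.6272 0.0159 0.091 ]
[0.4921 0.1166 2.5713]
22.4083
```

View pics/q1.png

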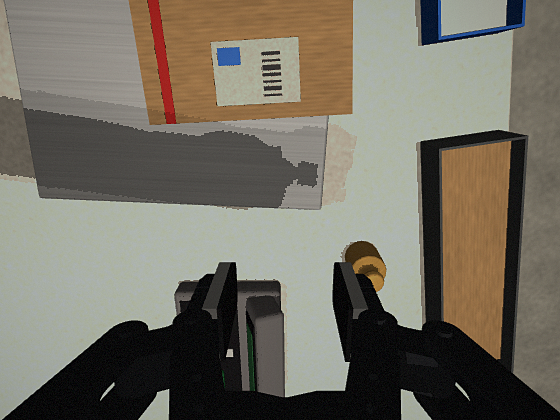

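Run:
```python
from h import *
f=np.load("q1.npz"); q=(f["K"],f["E"]); P=lambda u,z=.085:onz(*q,u,z)
yaw=lambda a,b: np.arctan2((b-a)[1],(b-a)[0])
NR,FR,FE=P((40,197)),P((321.5,209)),P((328.5,116))
print(NR,FR,"right",yaw(NR,FR),"far",yaw(FR,FE)-np.pi/2)
m1,m2,m3=P((150,125),.091),P((353,113),.091),P((353.5,1),.091); m4=P((132,1),.091)
print(m1,m2,"mail",yaw(m1,m2),np.linalg.norm(m1-m2),"end",yaw(m2,m3)-np.pi/2,"near",yaw(m1,m4)-np.pi/2)
y=-.19; X=np.array([np.cos(y),np.sin(y)]); Y=np.array([-X[1],X[0]])
for e in(FR,FE): print("front corner beyond",(m2[:2]-e[:2])@X, "near corner rel",(m1[:2]-e[:2])@X+.21)
print("corner y rel scale",(m2[:2]-FR[:2])@Y-.15)
```

```text
[ 0.3826 -0.1144  0.085 ] [ 0.6938 -0.1752  0.085 ] right -0.19307275756733794 far -0.18766429622972924
[ 0.5284 -0.0554  0.091 ] [ 0.7375 -0.0746  0.091 ] mail -0.09142062639742632 0.20993053395178274 end -0.09333451566960216 near -0.11979494030845683
front corner beyond 0.02387135311418222 near corner rel 0.024960034598335595
front corner beyond 0.02411103157499176 near corner rel 0.025199713059145146
corner y rel scale -0.0429518755875741
```

Run:
```python
from h import *
m=np.array([.640,.0099]); t=np.array([.6728,.0036]); y0,y1=-.093,-.195
bot.move_pose([*m,.12],down(y0)); bot.wait(.2)
f0=np.array(bot.read_ft_force())
bot.move_linear([*m,.097],speed=.08)
print(bot.move_linear([*m,.08],speed=.02,until_force=11)); bot.wait(.1)
z=bot.read_position()[2]; f=np.array(bot.read_ft_force())-f0; print(z,f)
for i in range(1,7):
    z+=np.clip((f[2]-11)*1e-4,-6e-4,6e-4)
    s=i/6; p=m+s*(t-m); bot.move_linear([*p,z],speed=.03,rotation=down(y0+s*(y1-y0))); f=np.array(bot.read_ft_force())-f0
    print(round(s,2),bot.read_position(),f)
print(bot.read_clock())
bot.move_linear([*t,.15],speed=.15)
bot.move_pose([.66,-.12,.33],down(-.15)); bot.wait(.2)
v=cam("wrist"); im=bot.camera("wrist"); cv2.imwrite("pics/q2.png",im[:,:,::-1]); np.savez("q2.npz",K=v[0],E=v[1]); print(bot.read_clock())
```

```text
True
0.08919810724353676 [-1.4901 -0.2742  4.4671]
0.17 [0.6457 0.0089 0.0892] [-2.709   0.4583  5.059 ]
0.33 [0.651  0.008  0.0892] [-3.5937  1.4556  9.2754]
0.5 [0.6564 0.0069 0.0892] [-4.5739  1.3484 10.3516]
0.67 [0.6619 0.0059 0.0892] [-5.0468  0.1444  9.9051]
0.83 [0.6674 0.0049 0.0892] [-4.7883  0.4453 10.9628]
1.0 [0.6729 0.0038 0.0892] [-4.5233  1.0704 10.4032]
26.65
28.3417
```

View pics/q2.png

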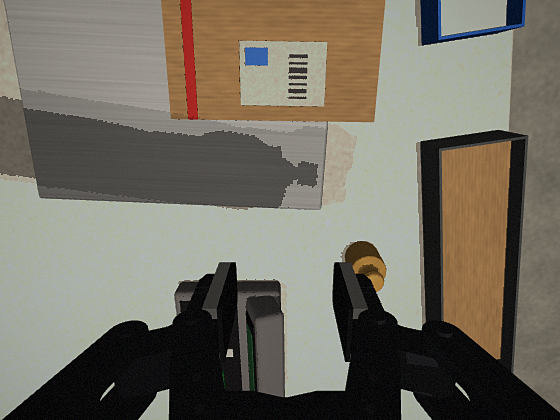

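```bash
cat > c.py <<'E'
from h import *
import sys
def rep(n,c):
    f=np.load(n); q=(f["K"],f["E"]); P=lambda u,z=.085:onz(*q,u,z)
    yaw=lambda a,b: np.arctan2((b-a)[1],(b-a)[0])
    FR,FE=P((321.5,209)),P((328,122))
    m1,m2,m3,m4=[P(u,.091) for u in c]
    w=yaw(m1,m2); print(m1,m2,"yaw",w,np.linalg.norm(m1-m2),"end",yaw(m2,m3)-np.pi/2,"near",yaw(m1,m4)-np.pi/2)
    y=-.19; X=np.array([np.cos(y),np.sin(y)]); Y=np.array([-X[1],X[0]])
    mx=np.array([np.cos(w),np.sin(w)]); my=np.array([-mx[1],mx[0]])
    fm=m2[:2]+.075*my; fm2=m1[:2]+.21*mx+.075*my
    print("front beyond",[(a-e[:2])@X for a in (fm,fm2) for e in (FR,FE)],"centre",fm-.105*mx, "scale y",(fm-.105*mx-FR[:2])@Y-.15)
E
python3 - <<'E'
from c import *
rep("q2.npz",[(170.5,119.5),(375.5,122),(385,1),(162,1)])
E
```

```text
[ 0.5509 -0.0531  0.091 ] [ 0.7596 -0.087   0.091 ] yaw -0.16075895810838495 0.21150424440198595 end -0.14909959508994985 near -0.17631565028652374
front beyond [np.float64(0.04577540965523373), np.float64(0.04605159737185987), np.float64(0.04427180830088838), np.float64(0.04454799601751452)] centre [0.668  0.0038] scale y 0.020915159816790957
```

Run:
```python
from h import *
def rect(c,y,l,w,z): 
    r=np.array([[np.cos(y),-np.sin(y)],[np.sin(y),np.cos(y)]])
    return [np.r_[r@np.array([a*l/2,b*w/2])+c,z] for a,b in ((1,1),(1,-1),(-1,-1),(-1,1))]
s=cam("scene"); im=bot.camera("scene"); k=6
o=cv2.resize(im[185:265,220:345,::-1],None,fx=k,fy=k,interpolation=1).copy(); o2=o.copy()
for R_,c in ((rect([.5655,.0015],-.19,.32,.30,.085),(255,0,0)),(rect([.668,.0038],-.16,.21,.15,.091),(0,255,0))):
    pts=np.array([(proj(*s,p)+.5-[220,185])*k for p in R_],int); cv2.polylines(o,[pts],True,c,1)
cv2.imwrite("pics/f.png",o); print(o.shape,bot.read_clock())
```

```text
(480, 750, 3) 28.3917
```

View pics/f.png

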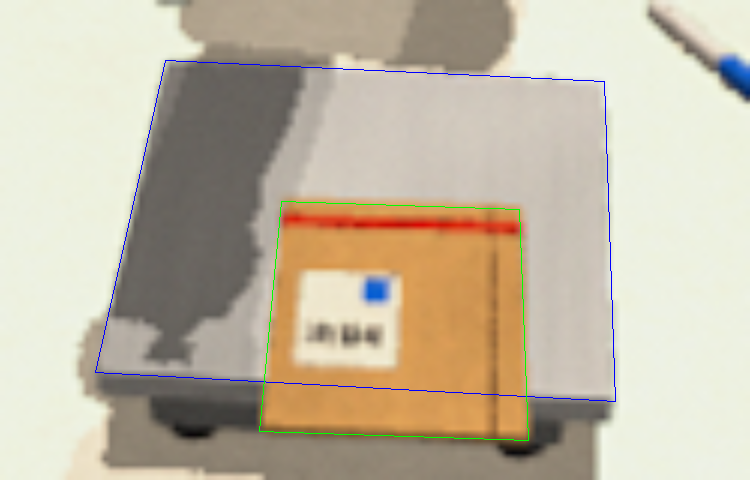

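The outlines I modelled for the plate and mailer match the scene picture to about a pixel: the plate's far edge runs from (97,373) to (615,401), and the mailer's far end from (260,432) to (528,440). The arm is clear of everything, so I'm handing in.

```bash
python3 -c "
from cell import bot
bot.close_job(); print(bot.read_clock())"
```

```text
the job is handed in; nothing more can be done
the job is handed in; nothing more can be done
```

I recorded the weight, slid the mailer out over the plate's far edge, and handed the job in at about 28.4 s; no verdict was reported.

- **Green key:** I pressed it with the shut fingers before touching the mailer. It went down about 4.4 mm at 5 N, against the 4 N given for fully down, and I then lifted clear. I did not look at the key afterwards to confirm it had come up.
- **First drag:** the half-open fingers, pressed on the mailer's top, slipped when the pressing force fell to about 1–3 N. The mailer ended only about 17 mm out and about 0.1 rad off square.
- **Second drag:** I held the force at about 10 N for most of the move, which brought the mailer to its final place.
- **Last checks:** by the wrist camera the mailer hangs 44–46 mm out, about 0.03 rad off square (0.01–0.04 depending on which edge I used) and 21 mm from the plate's middle line. That is inside the 40–60 mm range but about 5 mm short of its middle. The scene camera agreed to about a pixel. The arm was clear of everything, and in the views I took nothing else appeared to have moved.

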